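# Find the heavy side of a loaded vial mixer by feel and hold it down

## Task

The vial mixer's wheel has been loaded unevenly and has to be balanced before it may run, but nothing shows which side is heavy. Take the wheel by its rim with a light grip, turn it by hand and find the heavy side by feel: let it roll and see where it settles coming from one side and then from the other, because its drive drags and it always stops short of the true lowest point. Finish while holding the rim pinched between the fingers, still and without letting go, with the heavy side pointing straight down (so that a colleague can clip the balance weight on at the top); leave the ampoule tray, the spare vial and the forceps where they are.

Things in the scene. Friction and masses are not known exactly. Their poses are not given: they have to be found in the camera images.
- mixer: Vial mixer, fixed, white: base plate 215 x 190 x 17 mm, drive housing 112 x 130 mm with its top at z = 0.183, wheel standing 53 mm clear in front of the housing. Origin on the worktop below the spindle's line; x from the wheel to the housing (away from the robot at yaw 0), y left, z up. The drive drags on the wheel with 0.06 N m of dry friction and 0.05 N m s/rad.
- spindle (a point): Centre of the wheel: on the spindle's axis (the mixer's x axis, level), half-way through the disc; 145 mm above the worktop, at x = -0.050 of the mixer. Axes as the mixer's; does not turn. The wheel's heavy side, hidden and anywhere round it each time, acts as a weight at a point 55 mm from here (heavy_side_c0 in the rules): 0.11 to 0.18 N m when level with the axis.
- wheel (a joint): Angle of the wheel, rad: 0 with the yellow spot on top, growing clockwise seen from the front (top goes to -y of the mixer), no stops. Let go, it stays if its heavy side is within about 20 to 35 degrees (the same angle both ways, different each time) of straight down or straight up; else it rolls slowly towards heavy side down, up to 4 s, and stops that angle short of it.
- rim_top (a point): Highest point of the wheel's rim, 112 mm above the spindle; does not turn. The wheel is a disc 224 mm across, 10 mm thick; six amber vials on its front like spokes reach out to 80 mm from the axis and 30 mm forward. Farther out both faces are bare: pinch there across the 10 mm, fingers towards the spindle, one before, one behind. 20 to 30 N a finger is enough; over 80 N for both is too much.
- yellow_spot (a point): Yellow spot, 15 mm, on the front of the wheel near its rim, 100 mm from the axis; turns with the wheel. Only a mark to see the wheel turn by: it says nothing of the heavy side. (The shelf unit to the left of the worktop leaves little room to lean the arm over to that side: stay within about 25 degrees of upright there.)
- ampoule_tray: Bystander: small white tray of ampoules, 58 x 118 x 12 mm, lying on the worktop. Origin under its middle.
- spare_vial: Bystander: glass vial with a green cap, 25 mm across, 58 mm tall, standing on the worktop. Origin under its middle.
- forceps: Bystander: steel forceps, 16 x 146 x 9 mm, lying on the worktop along their own y. Origin under their middle.

How it is judged:
On the way:
1. the wheel is turned by hand (contact force between the fingers and wheel above 0.3 N and (velocity of joint wheel above 0.05 rad/s or velocity of joint wheel below -0.05 rad/s)), for 0.1 s.
At the end, for the whole second after the job is handed in: The wheel stands still, pinched at its rim between the fingers (both together press with over 10 N, the fingers reaching in over the rim: the TCP within 128 mm of the spindle), its heavy side within 12 degrees of straight down (the heavy point at least 53.8 mm of its 55 mm below the axis) (z of heavy_side_c0 in the frame of spindle below -0.0538 m and contact force between the fingers and wheel above 10 N and distance between the grasp point and spindle below 0.128 m and velocity of joint wheel between -0.05 and 0.05 rad/s); the arm keeps its last pose, push and grip.
It fails at once if the wheel is gripped or pushed roughly (over 80 N) (contact force between the fingers and wheel above 80 N).
It fails at once if the ampoule tray is moved by over 20 mm (distance of ampoule_tray from where it was at the start of the episode above 0.02 m).
It fails at once if the spare vial is moved by over 20 mm (distance of spare_vial from where it was at the start of the episode above 0.02 m).
It fails at once if the forceps are moved by over 20 mm (distance of forceps from where it was at the start of the episode above 0.02 m).
It also fails if it takes over 51 s, if anything falls off the work surface, if the arm or the gripper's body presses on something with over 40 N, if the wrist force passes 120 N, or if a joint passes its speed limit or range.

## Robot

A 7-joint arm with a two-finger parallel gripper is mounted at the origin on a cart in front of the work surface, level with it; the furniture and walls round the work are solid. World frame = base frame: x ahead of the robot, y to its left, z up, the work surface at z = 0. Lengths are in m, angles in rad, forces in N, time in s.
With the tool pointing down it reaches from about 0.425 to 0.825 m from the base axis. Payload 3.6 kg.
Tool frame: the origin (TCP) lies between the finger pads, 19 mm behind the fingertips; this is the grasp point; x points along the fingers, y is the direction in which the jaws open and shut, and the axes are right-handed (so a half turn about x gives the same grasp; the last joint's range is limited). The gripper opens to 93 mm and grips with 3 to 60 N. Pads are 15 mm wide; open, the fingers measure 128 mm over their backs; the gripper's body (75 mm by 188 mm) begins 65 mm behind the grasp point.
Start: joints at [1.155, 0.615, -0.013, 1.423, 0.008, 1.103, -0.04], TCP at [0.246, -0.601, 0.237] pointing down, gripper open.
Joint ranges: [-3.12, 3.12], [-0.3, 2.06], [-1.34, 1.32], [0.26, 2.42], [-1.36, 4.5], [0.01, 1.98], [-2.84, 2.84]. Speed limits (rad/s): [2.79, 2.79, 3.14, 3.14, 3.14, 3.14, 3.14].

## Interface

Orientations are given as a rotation vector (axis times angle).
In Python, from workcell import robot gives the robot as it stands.
- The arm moves only by the tool jog_arm, never from a script. Its argument "increments" is a list of rows, each a list of 3 entries, a list of its own where there are three numbers: the shift along the tool's x, y, z in cm, then the turn, a rotation vector about the tool's x, y, z in rad, then the gripper command: -1 is shut, 1 is fully open, values between are in proportion. A call has 1 to 10 rows; each row shifts and turns the commanded pose from where the row before left it, along the tool's axes as they then stand; what a row does not reach is not made up. A row lasts 1/12 s, in which the tool goes at most 41.7 mm and 7.16 degrees, less where a joint would pass 70% of its speed; a pose out of reach is approached as far as the arm can. A call is refused whole if a number of a shift passes 4.17 or a number of a turn 0.125, either way. A call with a gripper value outside its range is refused whole. The fingers move at their own pace and stop on an object; "force" is the grip in N (left out, the last holds). Time passes only in rows, so rows that do not move let the fingers close. It gives the time, the measured TCP pose, the force and the opening at its end, in the units of the state.
- robot.sense(): the state, without advancing time (a new reading comes with each control period).
- robot.read_camera(name): name is "scene" or "top"; returns (picture, depth): 384x512x3 uint8, red, green, blue; 384x512 float32, m along the optical axis (not along the pixel's ray), 0 where there is no reading.
- robot.camera_params(name): a dict with "fx", "fy", "cx", "cy" (pixels), "R" (3x3) and "t" (3): a world point X has camera coordinates R X + t. Camera axes: x right, y down, z forward; pixel columns grow to the right and rows downward; lengths in m; the calibration is good to about 2 mm. A picture is of the moment at which its call begins. camera_params takes no time and is no camera call.
- robot.close_job(): hands the job in, once; it reports no verdict.
The state is a dict: "clock": time; "joints": joint angles; "dq": joint speeds; "joint_torque": joint torques, N m; "ee_pos": TCP position; "orientation": TCP orientation; "wrist_force": force on the tool from outside, world axes, zero at the start; "moment": the same for the moment, N m; "width": opening from 0.0 (shut) to 1.0 (fully open).
Only numpy, scipy, OpenCV 4.12 (cv2) and the standard library are available. Lean on these libraries where they do the work, as an engineer would, in place of code of your own. Each camera call takes 0.05 s, during which the arm holds its last target. There are 200 camera calls.

## Working session

There is one attempt and no reset: what is moved stays moved. The work goes in short steps, Python scripts to look and compute and a tool call to move; the robot and the scene stay as the last step left them, time stands still between calls to the robot, and variables do not carry over. Pictures are saved under pics/ and viewed, about 8 in all and at most 12, crops included, and the job is handed in when it is done.

Besides the shell and the picture viewer there is one more tool, called after "Emit:" in YAML: its name, and indented under it one key for each argument. jog_arm: Moves the arm, as the interface text tells. Its arguments: {"type":"object","properties":{"increments":{"type":"array"},"force":{"type":"number"}},"required":["increments"]}

```bash
mkdir -p pics
cat > h.py <<'E'
from workcell import robot
import numpy as np, cv2
def cam(n,save=None):
    im,d=robot.read_camera(n)
    if save: cv2.imwrite('pics/'+save,im[:,:,::-1])
    return im,d,robot.camera_params(n)
def pts(d,p):
    v,u=np.mgrid[:d.shape[0],:d.shape[1]]
    c=np.stack([(u-p['cx'])/p['fx']*d,(v-p['cy'])/p['fy']*d,d],-1)
    return (c-p['t'])@np.array(p['R'])
E
python3 - <<'E'
from h import *
s=robot.sense(); print(s)
out=[]
for n in ('scene','top'):
    im,d,p=cam(n); out.append(im); P=pts(d,p); np.savez(n+'.npz',im=im,d=d,P=P)
    print(n,p, -np.array(p['R']).T@p['t'])
cv2.imwrite('pics/a.png',cv2.resize(np.hstack(out)[:,:,::-1],None,fx=.78,fy=.78))
cv2.imwrite('pics/s.png',out[0][:,:,::-1]);cv2.imwrite('pics/t.png',out[1][:,:,::-1])
E
```

```text
{'clock': 0.0, 'joints': array([ 1.1554777 ,  0.61587493, -0.01260387,  1.42493042,  0.00811279,
        1.10341601, -0.04041105]), 'dq': array([-0.00088328, -0.00048874,  0.00013205,  0.00110696,  0.00094785,
       -0.00079786, -0.0008335 ]), 'joint_torque': array([-5.92880388e-04, -4.58940375e+01,  2.08987151e-01, -1.65743834e+01,
       -6.10491377e-02,  2.05056835e-02,  2.46809150e-04]), 'ee_pos': array([ 0.24612003, -0.60077319,  0.23629948]), 'orientation': array([ 2.00868951,  0.39824668, -2.0098232 ]), 'wrist_force': array([ 0.26733366, -0.75149785,  0.76381635]), 'moment': array([0.0253024 , 0.01285167, 0.00404842]), 'width': 1.0002591817322632}
scene {'fx': 420.4725805949924, 'fy': 420.4725805949924, 'cx': 250.36053624837763, 'cy': 193.03913555502473, 'R': array([[-0.58268655, -0.81230609,  0.02520324],
       [-0.32100475,  0.20155274, -0.92538232],
       [ 0.74661392, -0.54729819, -0.37819619]]), 't': array([0.28169642, 0.32878257, 0.61840536])} [-0.19202857  0.50100882  0.53102846]
top {'fx': 420.4378170026569, 'fy': 420.4378170026569, 'cx': 253.61774742710477, 'cy': 187.4307800489424, 'R': array([[-2.69088562e-04, -9.99936389e-01, -1.12758776e-02],
       [-9.88081406e-01,  2.00158310e-03, -1.53919227e-01],
       [ 1.53932006e-01,  1.11000671e-02, -9.88019092e-01]]), 't': array([-0.01338486,  0.50895527,  0.95290314])} [ 0.35620335 -0.02498002  1.01967357]
```

View pics/a.png

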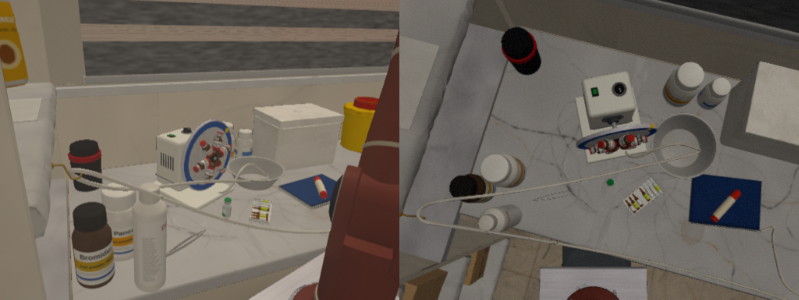

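The mixer is seen in both views (scene near 205,150 of the half-scale picture, top near 215,135). The tray and the green-capped vial stand in front of it.

Run:
```python
from h import *
for n in ('scene','top'):
    z=np.load(n+'.npz'); im,d,P=z['im'],z['d'],z['P']
    hsv=cv2.cvtColor(im,cv2.COLOR_RGB2HSV)
    b=cv2.inRange(hsv,(100,90,40),(130,255,255))>0
    b&=(d>0)&(P[...,2]>.04)&(P[...,2]<.27)
    Q=P[b]; m=np.median(Q,0); Q=Q[np.linalg.norm(Q-m,axis=1)<.2]
    print(n,len(Q),m,Q.min(0),Q.max(0))
    c=Q[:,:2].mean(0); 
    for _ in range(5):
        A=np.c_[Q[:,1],np.ones(len(Q))]; k=np.linalg.lstsq(A,Q[:,0],rcond=None)[0]; r=Q[:,0]-A@k; Q=Q[abs(r)<max(.004,2*r.std())]
    print('plane x=a y+b',k,'yaw?',np.degrees(np.arctan(-k[0])),r.std(),len(Q))
    # circle fit in plane (s,z)
    e=np.array([k[0],1])/np.hypot(k[0],1); s=(Q[:,:2]-[k[1],0])@e; zz=Q[:,2]
    print('s',np.percentile(s,[0.5,99.5]),'z',np.percentile(zz,[.5,99.5]))
    sm=(np.percentile(s,99.8)+np.percentile(s,.2))/2
    print('centre', np.array([k[1],0])+sm*e)
    for nm,lo,hi in (('yellow',(22,120,120),(34,255,255)),('green',(50,90,40),(85,255,255))):
        y=(cv2.inRange(hsv,lo,hi)>0)&(d>0)
        nn,l,st,ce=cv2.connectedComponentsWithStats(y.astype(np.uint8))
        for i in range(1,nn):
            if st[i,4]>6: print(nm,st[i,4],ce[i],np.median(P[l==i],0))
a=cv2.imread('pics/s.png')[130:330,180:380];b=cv2.imread('pics/t.png')[80:280,180:380]
cv2.imwrite('pics/b.png',cv2.resize(np.hstack([a,b]),None,fx=2,fy=2,interpolation=cv2.INTER_CUBIC))
```

```text
scene 811 [ 0.50722681 -0.03753361  0.17067194] [ 0.49054546 -0.17016187  0.04046843] [0.53450295 0.03751649 0.25089978]
plane x=a y+b [-0.19596201  0.50000866] yaw? 11.0872993986602 0.0010328224835748996 808
s [-0.17140766  0.03650656] z [0.04244666 0.24957198]
centre [ 0.51295265 -0.06605354]
yellow 1788 [455.67785235 162.7639821 ] [ 0.48769197 -0.84691034  0.11285951]
yellow 12 [290.08333333 166.83333333] [ 0.52624911 -0.14132472  0.20970979]
yellow 14 [340.         257.92857143] [ 0.38630747 -0.1943772   0.01031713]
yellow 30 [338.26666667 267.76666667] [ 0.35982218 -0.16111753  0.00981766]
yellow 21 [336.57142857 276.57142857] [ 0.33436379 -0.12875721  0.01055301]
yellow 61 [114.47540984 337.80327869] [0.34939257 0.35927796 0.06640211]
yellow 16 [108.875 345.375] [0.35462313 0.36802292 0.05293299]
yellow 16 [121.     345.1875] [0.34625574 0.35263956 0.05217465]
green 9 [219.22222222 173.44444444] [ 0.6304214  -0.00617606  0.1865438 ]
green 31 [291.61290323 255.70967742] [ 0.40212765 -0.05151419  0.05552639]
top 279 [ 0.5118101  -0.06950435  0.20078637] [ 0.49039654 -0.17047453  0.08893246] [0.53131956 0.03652724 0.25245021]
plane x=a y+b [-0.19719033  0.49791494] yaw? 11.155058633894445 0.0002809645297200038 279
s [-0.17292896  0.03607991] z [0.09296145 0.25173999]
centre [ 0.51115455 -0.06714127]
yellow 16 [323.9375 161.125 ] [ 0.53315066 -0.15343405  0.21484619]
yellow 19 [330.78947368 240.78947368] [ 0.38418661 -0.19698597  0.01255633]
yellow 17 [317.         251.35294118] [ 0.36067461 -0.1636025   0.01236163]
yellow 16 [303.0625 262.4375] [ 0.33387977 -0.12991576  0.01153158]
green 40 [250.45  116.825] [ 0.63289705 -0.0092783   0.18774   ]
green 56 [270.44642857 233.25      ] [ 0.40094542 -0.05264704  0.05642091]
```

View pics/b.png

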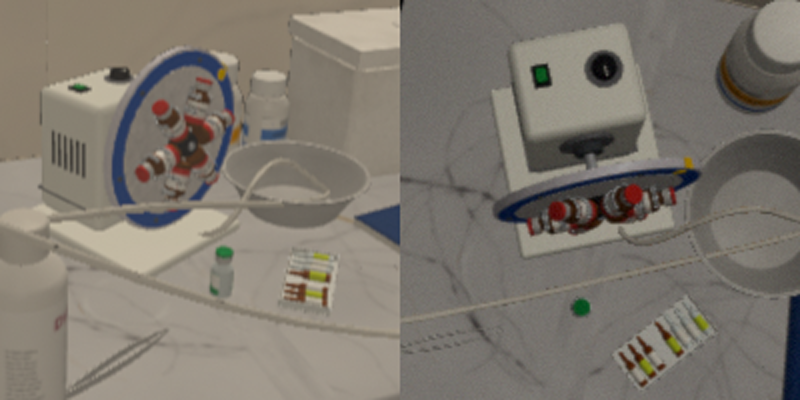

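```bash
cat >> h.py <<'E'
from scipy.spatial.transform import Rotation as Ro
S=np.array([.517,-.0660,.145]); yaw=np.radians(11.1)
MX=np.array([np.cos(yaw),np.sin(yaw),0]); MY=np.array([-np.sin(yaw),np.cos(yaw),0])
def target(lean,r):  # lean + = toward mixer -y (clockwise)
    u=np.cos(lean)*np.array([0,0,1])-np.sin(lean)*MY
    x=-u; return S+r*u, Ro.from_matrix(np.c_[x,MX,np.cross(x,MX)])
def where():
    s=robot.sense(); R=Ro.from_rotvec(s['orientation']); v=s['ee_pos']-S
    m=[v@MX,v@MY,v[2]]; x=R.as_matrix()[:,0]
    print('t',round(s['clock'],2),'mixer xyz',np.round(m,4),'r',round(np.hypot(m[1],m[2]),4),'polar',round(np.degrees(np.arctan2(-m[1],m[2])),1),
     'toolLean',round(np.degrees(np.arctan2(x@MY,-x[2])),1),'yaxis err deg',np.round(np.degrees(np.arcsin(np.cross(R.as_matrix()[:,1],MX))),1),'w',round(s['width'],3),'F',np.round(s['wrist_force'],1),'q',np.round(s['joints'],2))
    return s,R
def delta(lean,r):
    s,R=where(); p,T=target(lean,r)
    print('shift cm tool',np.round(R.inv().apply(p-s['ee_pos'])*100,2),'turn',np.round((R.inv()*T).as_rotvec(),3))
def spot(n='scene'):
    im,d,p=cam(n); hsv=cv2.cvtColor(im,cv2.COLOR_RGB2HSV); y=cv2.inRange(hsv,(20,110,90),(35,255,255))
    Rm=np.array(p['R']); C=-Rm.T@p['t']; k,l,st,ce=cv2.connectedComponentsWithStats(y); res=[]
    for i in range(1,k):
        if st[i,4]<4: continue
        u,v=ce[i]; ray=Rm.T@[(u-p['cx'])/p['fx'],(v-p['cy'])/p['fy'],1]
        X=C+ray*((S-.005*MX-C)@MX)/(ray@MX)-S; a,b=X@MY,X[2]
        if abs(np.hypot(a,b)-.1)<.015: res.append((round(np.degrees(np.arctan2(-a,b)),1),round(np.hypot(a,b),3),st[i,4]))
    print(n,round(robot.sense()['clock'],2),res)
    return im
E
python3 - <<'E'
from h import *
print(Ro.from_rotvec(robot.sense()['orientation']).as_matrix().round(2))
delta(0,.2)
z=np.load('top.npz');P=z['P']
for r,c in ((230,280),(225,330),(205,360),(190,390),(250,230),(262,190),(185,300),(200,390),(150,410),(165,440),(110,490)): print((c,r),P[r,c].round(3))
for n in('scene','top'): spot(n)
E
```

```text
[[-0.    0.38 -0.93]
 [ 0.   -0.93 -0.38]
 [-1.   -0.    0.  ]]
t 0.1 mixer xyz [-0.3687 -0.4727  0.0914] r 0.4815 polar 79.1 toolLean 0.1 yaxis err deg [ 0.  -0.1 78.8] w 1.0 F [ 0.7 -0.5 -0. ] q [ 1.16  0.62 -0.01  1.42  0.01  1.1  -0.04]
shift cm tool [-10.77 -39.25 -45.34] turn [-1.376 -0.002  0.002]
(280, 230) [ 0.411 -0.077  0.005]
(330, 225) [ 0.423 -0.198 -0.002]
(360, 205) [ 0.471 -0.272  0.002]
(390, 190) [ 0.505 -0.341  0.018]
(230, 250) [0.363 0.043 0.001]
(190, 262) [ 0.335  0.139 -0.001]
(300, 185) [ 0.495 -0.111  0.16 ]
(390, 200) [ 0.481 -0.338  0.023]
(410, 150) [ 0.609 -0.403 -0.005]
(440, 165) [ 0.531 -0.392  0.184]
(490, 110) [ 0.64  -0.492  0.202]
scene 0.15 [(np.float64(53.3), np.float64(0.102), np.int32(19))]
top 0.2 []
```

```bash
cat >> h.py <<'E'
def plan(lean,r,n,g=.6):
    s=robot.sense(); R=Ro.from_rotvec(s['orientation']); p,T=target(lean,r)
    rv=(R.inv()*T).as_rotvec(); d=(p-s['ee_pos'])/n; st=Ro.from_rotvec(rv/n)
    print([[list(map(float,np.round((R*Ro.from_rotvec(rv*i/n)).inv().apply(d)*100,2))),list(map(float,np.round(rv/n,3))),g] for i in range(n)])
E
python3 -c "
from h import *
plan(0,.2,18)"
```

```text
[[[-0.6, -2.18, -2.52], [-0.076, -0.0, 0.0], 0.6], [[-0.6, -1.98, -2.68], [-0.076, -0.0, 0.0], 0.6], [[-0.6, -1.77, -2.82], [-0.076, -0.0, 0.0], 0.6], [[-0.6, -1.55, -2.95], [-0.076, -0.0, 0.0], 0.6], [[-0.6, -1.32, -3.06], [-0.076, -0.0, 0.0], 0.6], [[-0.6, -1.08, -3.15], [-0.076, -0.0, 0.0], 0.6], [[-0.6, -0.84, -3.22], [-0.076, -0.0, 0.0], 0.6], [[-0.6, -0.59, -3.28], [-0.076, -0.0, 0.0], 0.6], [[-0.6, -0.34, -3.31], [-0.076, -0.0, 0.0], 0.6], [[-0.6, -0.09, -3.33], [-0.076, -0.0, 0.0], 0.6], [[-0.6, 0.17, -3.33], [-0.076, -0.0, 0.0], 0.6], [[-0.6, 0.42, -3.3], [-0.076, -0.0, 0.0], 0.6], [[-0.6, 0.67, -3.26], [-0.076, -0.0, 0.0], 0.6], [[-0.6, 0.92, -3.2], [-0.076, -0.0, 0.0], 0.6], [[-0.6, 1.16, -3.12], [-0.076, -0.0, 0.0], 0.6], [[-0.6, 1.4, -3.02], [-0.076, -0.0, 0.0], 0.6], [[-0.6, 1.62, -2.91], [-0.076, -0.0, 0.0], 0.6], [[-0.6, 1.84, -2.78], [-0.076, -0.0, 0.0], 0.6]]
```

Rise faster in the first half, then continue.

Emit:
jog_arm:
  increments:
    - [[-1.2,-2.18,-2.52],[-0.076,0,0],0.6]
    - [[-1.2,-1.98,-2.68],[-0.076,0,0],0.6]
    - [[-1.2,-1.77,-2.82],[-0.076,0,0],0.6]
    - [[-1.2,-1.55,-2.95],[-0.076,0,0],0.6]
    - [[-1.2,-1.32,-3.06],[-0.076,0,0],0.6]
    - [[-1.2,-1.08,-3.15],[-0.076,0,0],0.6]
    - [[-1.2,-0.84,-3.22],[-0.076,0,0],0.6]
    - [[-1.2,-0.59,-3.28],[-0.076,0,0],0.6]
    - [[-1.2,-0.34,-3.31],[-0.076,0,0],0.6]
    - [[0,-0.09,-3.33],[-0.076,0,0],0.6]

```text
clock: 1.03
ee_pos: [0.3989, -0.3036, 0.3479]
orientation: [1.511, 0.976, -1.508]
wrist_force: [0.7, -0.6, -0.2]
width: 0.801
```

```bash
python3 -c "
from h import *
where();plan(0,.2,9)"
```

```text
t 1.03 mixer xyz [-0.1617 -0.2104  0.2029] r 0.2923 polar 46.0 toolLean -0.2 yaxis err deg [-0.1  0.3 35.1] w 0.801 F [ 0.7 -0.6 -0.2] q [ 0.81  0.29 -0.28  1.66  0.09  1.2   0.1 ]
[[[0.03, 0.13, -2.95], [-0.068, 0.0, -0.0], 0.6], [[0.03, 0.33, -2.93], [-0.068, 0.0, -0.0], 0.6], [[0.03, 0.52, -2.9], [-0.068, 0.0, -0.0], 0.6], [[0.03, 0.72, -2.86], [-0.068, 0.0, -0.0], 0.6], [[0.03, 0.91, -2.8], [-0.068, 0.0, -0.0], 0.6], [[0.03, 1.1, -2.73], [-0.068, 0.0, -0.0], 0.6], [[0.03, 1.29, -2.65], [-0.068, 0.0, -0.0], 0.6], [[0.03, 1.46, -2.56], [-0.068, 0.0, -0.0], 0.6], [[0.03, 1.63, -2.45], [-0.068, 0.0, -0.0], 0.6]]
```

Emit:
jog_arm:
  increments:
    - [[0.03,0.13,-2.95],[-0.068,0,0],0.6]
    - [[0.03,0.33,-2.93],[-0.068,0,0],0.6]
    - [[0.03,0.52,-2.9],[-0.068,0,0],0.6]
    - [[0.03,0.72,-2.86],[-0.068,0,0],0.6]
    - [[0.03,0.91,-2.8],[-0.068,0,0],0.6]
    - [[0.03,1.1,-2.73],[-0.068,0,0],0.6]
    - [[0.03,1.29,-2.65],[-0.068,0,0],0.6]
    - [[0.03,1.46,-2.56],[-0.068,0,0],0.6]
    - [[0.03,1.63,-2.45],[-0.068,0,0],0.6]
    - [[0,0,0],[0,0,0],0.6]

```text
clock: 1.87
ee_pos: [0.518, -0.0602, 0.3428]
orientation: [1.063, 1.301, -1.055]
wrist_force: [0.4, 1.3, 1.1]
width: 0.801
```

```bash
python3 -c "
from h import *
delta(0,.116);spot();im=spot('top')
a,d,p=cam('scene')
cv2.imwrite('pics/c.png',np.hstack([a[80:330,150:400],im[80:330,150:400]])[:,:,::-1])
plan(-.33,.15,4)"
```

```text
t 1.87 mixer xyz [0.0021 0.0055 0.1978] r 0.1979 polar -1.6 toolLean 0.3 yaxis err deg [-0.   0.2 -0.5] w 0.801 F [0.4 1.3 1.1] q [ 0.43  0.36 -0.51  1.61  0.18  1.22  0.09]
shift cm tool [ 8.18 -0.23  0.59] turn [ 0.009 -0.005 -0.003]
scene 1.92 [(np.float64(59.0), np.float64(0.101), np.int32(16))]
top 1.97 []
[[[1.39, 0.03, -1.26], [-0.001, -0.082, 0.0], 0.6], [[1.28, 0.03, -1.37], [-0.001, -0.082, 0.0], 0.6], [[1.16, 0.03, -1.47], [-0.001, -0.082, 0.0], 0.6], [[1.04, 0.03, -1.56], [-0.001, -0.082, 0.0], 0.6]]
```

View pics/c.png

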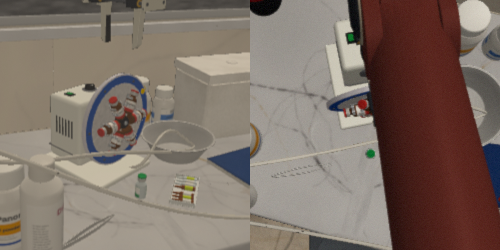

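Gripper sits ~6 cm above the wheel's top (crop 135,45 against 130,75), as intended. Going to lean 19° left and down onto the rim.

Emit:
jog_arm:
  increments:
    - [[1.39,0.03,-1.26],[0,-0.082,0],0.2]
    - [[1.28,0.03,-1.37],[0,-0.082,0],0.2]
    - [[1.16,0.03,-1.47],[0,-0.082,0],0.2]
    - [[1.04,0.03,-1.56],[0,-0.082,0],0.2]
    - [[1.1,0,0],[0,0,0],0.2]
    - [[1.1,0,0],[0,0,0],0.2]
    - [[1.2,0,0],[0,0,0],0.2]
    - [[0,0,0],[0,0,0],0.2]

```text
clock: 2.68
ee_pos: [0.5088, -0.0329, 0.2532]
orientation: [0.85, 1.029, -1.196]
wrist_force: [-0.1, -0.2, -0.3]
width: 0.597
```

```bash
python3 -c "
from h import *
delta(-.33,.116);spot();spot('top')
"
```

```text
t 2.68 mixer xyz [-0.0017  0.0341  0.1082] r 0.1134 polar -17.5 toolLean -18.9 yaxis err deg [ 0.1 -0.3  0.6] w 0.597 F [-0.1 -0.2 -0.3] q [ 0.12  0.4  -0.4   1.85  0.57  1.03 -0.4 ]
shift cm tool [-0.26  0.16 -0.29] turn [-0.008 -0.001  0.008]
scene 2.73 [(np.float64(58.7), np.float64(0.101), np.int32(17))]
top 2.78 [(np.float64(62.5), np.float64(0.1), np.int32(8))]
```

Emit:
jog_arm:
  increments:
    - [[0,0,0],[0,0,0],-1]
    - [[0,0,0],[0,0,0],-1]
    - [[0,0,0],[0,0,0],-1]
    - [[0,0,0],[0,0,0],-1]
    - [[0,0,0],[0,0,0],-1]
    - [[0,0,0],[0,0,0],-1]
  force: 24

```text
clock: 3.28
ee_pos: [0.5101, -0.0285, 0.2553]
orientation: [0.85, 1.029, -1.187]
wrist_force: [-0.3, -0.5, -0.1]
width: 0.223
```

```bash
python3 -c "
from h import *
where()
"
```

```text
t 3.28 mixer xyz [0.0005 0.0382 0.1103] r 0.1167 polar -19.1 toolLean -18.8 yaxis err deg [-0.   0.   0.2] w 0.223 F [-0.3 -0.5 -0.1] q [ 0.11  0.4  -0.41  1.85  0.57  1.03 -0.41]
```

Emit:
jog_arm:
  increments:
    - [[0,0,0],[0,0,0],-1]
    - [[0,0,0],[0,0,0],-1]
    - [[0,0,0],[0,0,0],-1]
    - [[0,0,0],[0,0,0],-1]
    - [[0.03,0,0.58],[0,0.05,0],-1]
    - [[0.06,0,1.17],[0,0.1,0],-1]
    - [[0.06,0,1.17],[0,0.1,0],-1]
    - [[0.06,0,1.17],[0,0.1,0],-1]

```text
clock: 3.95
ee_pos: [0.5188, -0.0654, 0.2623]
orientation: [1.088, 1.315, -1.05]
wrist_force: [3.3, 4.0, -8.7]
width: 0.101
```

```bash
python3 -c "
from h import *
where();spot()
"
```

```text
t 3.95 mixer xyz [0.0018 0.0002 0.1173] r 0.1173 polar -0.1 toolLean 1.7 yaxis err deg [-0.1  0.3  0. ] w 0.101 F [ 3.3  4.  -8.7] q [ 0.46  0.44 -0.53  1.74  0.22  1.03  0.06]
scene 4.0 [(np.float64(77.3), np.float64(0.103), np.int32(18))]
```

Emit:
jog_arm:
  increments:
    - [[0.06,0,1.17],[0,0.1,0],-1]
    - [[0.06,0,1.17],[0,0.1,0],-1]
    - [[0.06,0,1.17],[0,0.1,0],-1]
    - [[0.06,0,1.17],[0,0.1,0],-1]
    - [[0.06,0,1.17],[0,0.1,0],-1]
    - [[0.06,0,1.17],[0,0.1,0],-1]

```text
clock: 4.5
ee_pos: [0.5317, -0.1318, 0.2418]
orientation: [1.473, 1.776, -0.743]
wrist_force: [3.6, 4.2, -0.3]
width: 0.103
```

```bash
python3 -c "
from h import *
delta(.61,.116);spot()
"
```

```text
t 4.5 mixer xyz [ 0.0018 -0.0674  0.0968] r 0.1179 polar 34.8 toolLean 36.1 yaxis err deg [-0.1  0.3  0.3] w 0.103 F [ 3.6  4.2 -0.3] q [ 0.83  0.73 -0.68  1.5  -0.14  1.3   0.48]
shift cm tool [ 0.19 -0.18  0.03] turn [-0.001 -0.02  -0.007]
scene 4.55 [(np.float64(111.9), np.float64(0.103), np.int32(17))]
```

Emit:
jog_arm:
  increments:
    - [[0.06,-0.1,1.17],[0,0.1,0],-1]
    - [[0.06,0,1.17],[0,0.1,0],-1]
    - [[0.06,0,1.17],[0,0.1,0],-1]
    - [[0,0,0],[0,0,0],-1]
    - [[0,0,0],[0,0,0],-0.1]
    - [[0,0,0],[0,0,0],-0.1]

```text
clock: 5.05
ee_pos: [0.5334, -0.1578, 0.2139]
orientation: [1.648, 1.997, -0.554]
wrist_force: [-0.3, -0.2, -0.6]
width: 0.2
```

```bash
python3 -c "
from h import *
where();spot()
"
```

```text
t 5.05 mixer xyz [-0.0015 -0.0932  0.0689] r 0.1159 polar 53.5 toolLean 53.0 yaxis err deg [ 0.  -0.1  0.2] w 0.2 F [-0.3 -0.2 -0.6] q [ 0.91  0.93 -0.71  1.39 -0.24  1.46  0.57]
scene 5.1 [(np.float64(127.2), np.float64(0.102), np.int32(17))]
```

Emit:
jog_arm:
  increments:
    - [[0,0,0],[0,0,0],-0.1]
    - [[0,0,0],[0,0,0],-0.1]
    - [[0,0,0],[0,0,0],-0.1]
    - [[0,0,0],[0,0,0],-0.1]
    - [[0,0,0],[0,0,0],-0.1]
    - [[0,0,0],[0,0,0],-0.1]

```text
clock: 5.6
ee_pos: [0.5338, -0.1574, 0.2148]
orientation: [1.647, 1.994, -0.554]
wrist_force: [-0.2, 0.4, -0.9]
width: 0.449
```

```bash
python3 -c "
from h import *
where();spot();spot('top')
"
```

```text
t 5.6 mixer xyz [-0.0012 -0.0929  0.0698] r 0.1162 polar 53.1 toolLean 52.8 yaxis err deg [ 0.  -0.   0.2] w 0.449 F [-0.2  0.4 -0.9] q [ 0.91  0.93 -0.71  1.39 -0.24  1.46  0.57]
scene 5.65 [(np.float64(101.9), np.float64(0.103), np.int32(19))]
top 5.7 []
```

Emit:
jog_arm:
  increments:
    - [[0,0,0],[0,0,0],-0.1]
    - [[0,0,0],[0,0,0],-0.1]
    - [[0,0,0],[0,0,0],-0.1]
    - [[0,0,0],[0,0,0],-0.1]
    - [[0,0,0],[0,0,0],-0.1]
    - [[0,0,0],[0,0,0],-0.1]
    - [[0,0,0],[0,0,0],-0.1]
    - [[0,0,0],[0,0,0],-0.1]

```text
clock: 6.37
ee_pos: [0.5339, -0.1575, 0.2146]
orientation: [1.647, 1.994, -0.554]
wrist_force: [1.2, 0.1, 0.0]
width: 0.454
```

```bash
python3 -c "
from h import *
spot()
"
```

```text
scene 6.42 [(np.float64(98.6), np.float64(0.104), np.int32(18))]
```

Emit:
jog_arm:
  increments:
    - [[0,0,0],[0,0,0],-0.1]
    - [[0,0,0],[0,0,0],-0.1]
    - [[0,0,0],[0,0,0],-0.1]
    - [[0,0,0],[0,0,0],-0.1]
    - [[0,0,0],[0,0,0],-0.1]
    - [[0,0,0],[0,0,0],-0.1]
    - [[0,0,0],[0,0,0],-0.1]
    - [[0,0,0],[0,0,0],-0.1]
    - [[0,0,0],[0,0,0],-0.1]
    - [[0,0,0],[0,0,0],-0.1]

```text
clock: 7.25
ee_pos: [0.5339, -0.1575, 0.2146]
orientation: [1.647, 1.994, -0.554]
wrist_force: [0.7, -0.4, -0.8]
width: 0.446
```

```bash
python3 -c "
from h import *
spot()
"
```

```text
scene 7.3 [(np.float64(98.6), np.float64(0.104), np.int32(18))]
```

Emit:
jog_arm:
  increments:
    - [[0,0,0],[0,0,0],-0.1]
    - [[0,0,0],[0,0,0],-0.1]
    - [[0,0,0],[0,0,0],-0.1]
    - [[0,0,0],[0,0,0],-0.1]
    - [[0,0,0],[0,0,0],-0.1]
    - [[0,0,0],[0,0,0],-0.1]
    - [[0,0,0],[0,0,0],-0.1]
    - [[0,0,0],[0,0,0],-0.1]

```text
clock: 7.97
ee_pos: [0.5339, -0.1575, 0.2146]
orientation: [1.647, 1.994, -0.554]
wrist_force: [-1.0, -0.2, 0.7]
width: 0.453
```

```bash
python3 -c "
from h import *
spot()
"
```

```text
scene 8.02 [(np.float64(98.6), np.float64(0.104), np.int32(18))]
```

Emit:
jog_arm:
  increments:
    - [[0,0,0],[0,0,0],-1]
    - [[0,0,0],[0,0,0],-1]
    - [[0,0,0],[0,0,0],-1]
    - [[0,0,0],[0,0,0],-1]
    - [[0,0,0],[0,0,0],-1]
    - [[0,0,0],[0,0,0],-1]
    - [[0,0,0],[0,0,0],-1]
    - [[0,0,0],[0,0,0],-1]
  force: 24

```text
clock: 8.68
ee_pos: [0.5366, -0.1565, 0.2151]
orientation: [1.651, 1.988, -0.549]
wrist_force: [5.7, 3.0, -1.9]
width: 0.104
```

```bash
python3 -c "
from h import *
where();spot()
"
```

```text
t 8.68 mixer xyz [ 0.0018 -0.0926  0.0701] r 0.1162 polar 52.9 toolLean 52.8 yaxis err deg [-0.1  0.3  0.4] w 0.104 F [ 5.7  3.  -1.9] q [ 0.91  0.93 -0.71  1.39 -0.24  1.46  0.57]
scene 8.73 [(np.float64(98.2), np.float64(0.104), np.int32(20))]
```

Emit:
jog_arm:
  increments:
    - [[0.03,0,-0.58],[0,-0.05,0],-1]
    - [[0.06,0,-1.17],[0,-0.1,0],-1]
    - [[0.06,0,-1.17],[0,-0.1,0],-1]
    - [[0.06,0,-1.17],[0,-0.1,0],-1]
    - [[0.06,0,-1.17],[0,-0.1,0],-1]
    - [[0.06,0,-1.17],[0,-0.1,0],-1]
    - [[0.06,0,-1.17],[0,-0.1,0],-1]
    - [[0.06,0,-1.17],[0,-0.1,0],-1]
    - [[0,0,0],[0,0,0],-1]

```text
clock: 9.48
ee_pos: [0.521, -0.0768, 0.2604]
orientation: [1.172, 1.429, -0.979]
wrist_force: [6.1, 2.2, -5.6]
width: 0.106
```

```bash
python3 -c "
from h import *
delta(-.32,.116);spot()
"
```

```text
t 9.48 mixer xyz [ 0.0018 -0.0114  0.1154] r 0.1159 polar 5.6 toolLean 9.7 yaxis err deg [-0.1  0.4 -0.6] w 0.106 F [ 6.1  2.2 -5.6] q [ 0.57  0.48 -0.57  1.7   0.1   1.07  0.21]
shift cm tool [ 1.33 -0.14 -4.63] turn [ 0.009 -0.49  -0.008]
scene 9.53 [(np.float64(51.0), np.float64(0.101), np.int32(17))]
```

Emit:
jog_arm:
  increments:
    - [[0.06,-0.1,-1.05],[0,-0.1,0],-1]
    - [[0.06,0,-1.05],[0,-0.1,0],-1]
    - [[0.06,0,-1.05],[0,-0.1,0],-1]
    - [[0.06,0,-1.05],[0,-0.1,0],-1]
    - [[0.05,0,-0.9],[0,-0.08,0],-1]
    - [[0,0,0],[0,0,0],-1]
    - [[0,0,0],[0,0,0],-0.1]
    - [[0,0,0],[0,0,0],-0.1]

```text
clock: 10.2
ee_pos: [0.5093, -0.0352, 0.2552]
orientation: [0.863, 1.046, -1.18]
wrist_force: [-0.6, 0.2, 0.3]
width: 0.202
```

```bash
python3 -c "
from h import *
where();spot()
"
```

```text
t 10.2 mixer xyz [-0.0016  0.0317  0.1102] r 0.1146 polar -16.1 toolLean -17.6 yaxis err deg [ 0.  -0.   0.1] w 0.202 F [-0.6  0.2  0.3] q [ 0.12  0.39 -0.39  1.85  0.54  1.01 -0.36]
scene 10.25 [(np.float64(33.2), np.float64(0.102), np.int32(17))]
```

Emit:
jog_arm:
  increments:
    - [[0,0,0],[0,0,0],-0.1]
    - [[0,0,0],[0,0,0],-0.1]
    - [[0,0,0],[0,0,0],-0.1]
    - [[0,0,0],[0,0,0],-0.1]
    - [[0,0,0],[0,0,0],-0.1]
    - [[0,0,0],[0,0,0],-0.1]
    - [[0,0,0],[0,0,0],-0.1]
    - [[0,0,0],[0,0,0],-0.1]
    - [[0,0,0],[0,0,0],-0.1]
    - [[0,0,0],[0,0,0],-0.1]

```text
clock: 11.08
ee_pos: [0.5095, -0.0359, 0.2551]
orientation: [0.864, 1.046, -1.181]
wrist_force: [0.1, 0.7, -0.2]
width: 0.449
```

```bash
python3 -c "
from h import *
where();spot()
"
```

```text
t 11.08 mixer xyz [-0.0016  0.0309  0.1101] r 0.1143 polar -15.7 toolLean -17.6 yaxis err deg [-0.   0.   0.2] w 0.449 F [ 0.1  0.7 -0.2] q [ 0.12  0.39 -0.39  1.85  0.54  1.01 -0.36]
scene 11.13 [(np.float64(58.3), np.float64(0.102), np.int32(20))]
```

Emit:
jog_arm:
  increments:
    - [[0,0,0],[0,0,0],-0.1]
    - [[0,0,0],[0,0,0],-0.1]
    - [[0,0,0],[0,0,0],-0.1]
    - [[0,0,0],[0,0,0],-0.1]
    - [[0,0,0],[0,0,0],-0.1]
    - [[0,0,0],[0,0,0],-0.1]
    - [[0,0,0],[0,0,0],-0.1]
    - [[0,0,0],[0,0,0],-0.1]
    - [[0,0,0],[0,0,0],-0.1]
    - [[0,0,0],[0,0,0],-0.1]

```text
clock: 11.97
ee_pos: [0.5095, -0.036, 0.2551]
orientation: [0.864, 1.045, -1.181]
wrist_force: [-0.2, 0.5, 0.0]
width: 0.453
```

```bash
python3 -c "
from h import *
where();spot()
"
```

```text
t 11.97 mixer xyz [-0.0016  0.0309  0.1101] r 0.1143 polar -15.7 toolLean -17.6 yaxis err deg [-0.   0.   0.2] w 0.453 F [-0.2  0.5  0. ] q [ 0.12  0.39 -0.39  1.85  0.54  1.01 -0.36]
scene 12.02 [(np.float64(58.6), np.float64(0.101), np.int32(18))]
```

The wheel settles at 98.6° from one side and 58.6° from the other, so the middle is 78.6°. I grip here and turn it +20°.

Emit:
jog_arm:
  increments:
    - [[0,0.15,0],[0,0,0],-1]
    - [[0,0,0],[0,0,0],-1]
    - [[0,0,0],[0,0,0],-1]
    - [[0,0,0],[0,0,0],-1]
    - [[0,0,0],[0,0,0],-1]
    - [[0,0,0],[0,0,0],-1]
    - [[0,0,0],[0,0,0],-1]
    - [[0,0,0],[0,0,0],-1]
  force: 24

```text
clock: 12.68
ee_pos: [0.5129, -0.0353, 0.2552]
orientation: [0.866, 1.044, -1.177]
wrist_force: [5.2, -0.0, -3.1]
width: 0.104
```

Emit:
jog_arm:
  increments:
    - [[0.03,0,0.58],[0,0.05,0],-1]
    - [[0.06,0,1.16],[0,0.1,0],-1]
    - [[0.06,0,1.16],[0,0.1,0],-1]
    - [[0.05,0,0.81],[0,0.07,0],-1]
    - [[0.02,0,0.35],[0,0.03,0],-1]
    - [[0,0,0],[0,0,0],-1]
    - [[0,0,0],[0,0,0],-1]
    - [[0,0,0],[0,0,0],-1]

```text
clock: 13.35
ee_pos: [0.5208, -0.0757, 0.2598]
orientation: [1.099, 1.322, -1.047]
wrist_force: [6.2, -0.2, -5.6]
width: 0.108
```

```bash
python3 -c "
from h import *
where();im=spot();spot()
cv2.imwrite('pics/d.png',cv2.resize(im[100:300,150:350,::-1],None,fx=2,fy=2))
"
```

```text
t 13.35 mixer xyz [ 0.0018 -0.0102  0.1148] r 0.1152 polar 5.1 toolLean 2.4 yaxis err deg [-0.1  0.3  0.3] w 0.108 F [ 6.2 -0.2 -5.6] q [ 0.47  0.44 -0.5   1.73  0.19  1.03  0.09]
scene 13.4 [(np.float64(79.2), np.float64(0.103), np.int32(18))]
scene 13.45 [(np.float64(79.2), np.float64(0.103), np.int32(18))]
```

View pics/d.png

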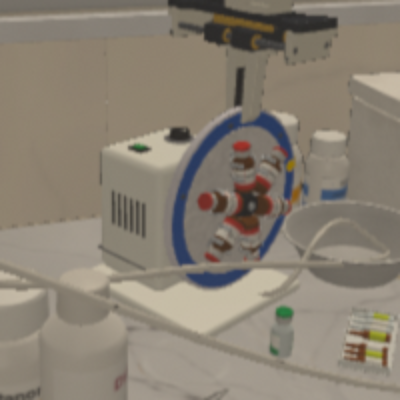

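The picture shows the fingers pinching the rim at the top (250,110) and the spot at (291,166). The vial and the tray look undisturbed. Handing in.

```bash
python3 -c "
from h import *
robot.close_job()"
```

```text
the job is handed in; nothing more can be done
```

I found the heavy side, turned the wheel so it points straight down, and handed the job in at about 13.5 s with the rim still pinched. `close_job` gives no verdict.

- **Finding it:** I turned the wheel one way and let it go, then the other way. It settled with the yellow spot at 98.6° coming from one side and 58.6° from the other. On its own at the start it had stopped near 59°, which agrees. The true low point is therefore at 78.6°, and the wheel stops about 20° short of it each way.
- **Final hold:** I gripped the rim again at 24 N a finger and turned it to the middle.
- **Last checks:**
  - **Angle:** the spot read 79.2° in two camera readings 0.05 s apart, so the wheel was standing still, about 0.6° from the target.
  - **Grip:** the jaws were 10 mm apart on the disc, with the TCP 115 mm from the spindle.
  - **Forces:** the wrist force was about 8 N. It comes partly from the grip sitting about 2 mm off the wheel's plane.
  - **Bystanders:** the spare vial and the tray looked undisturbed. The forceps were mostly out of the last picture, but the arm never came near them.

No check failed or disagreed.

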